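Unlock the bead scale and tare the bowl

ROBOT

A 7-joint arm with a two-finger parallel gripper is mounted at the origin on the work surface. World frame = base frame: x ahead of the robot, y to its left, z up, the work surface at z = 0. Lengths are in m, angles in rad, forces in N, time in s.
With the tool pointing down it reaches from about 0.425 to 0.8 m from the base axis. Payload 8.3 kg.
Tool frame: the origin (TCP) lies on the centre line of the jaws, within the pads' length; the fingertips stand 17 mm ahead of it and the grasp point (between the pads) lies 2 mm behind it (bot.tips_ahead is the distance from the TCP to the fingertips, in m); z points along the fingers, y is the line along which they close (so a half turn about z gives the same grasp; the last joint's range is limited). The gripper opens to 85 mm and grips with 20 to 120 N. Pads are 22 mm wide; open, the fingers measure 114 mm over their backs; the gripper's body (76 mm by 85 mm) begins 54 mm behind the grasp point. The pads swing forward as they close: fully open they stand 13 mm farther back than shut.
Start: joints at [1.188, 0.383, 0.016, 1.37, -0.006, 1.388, -0.046], TCP at [0.197, -0.593, 0.223] pointing down, gripper open.
Joint ranges: [-2.95, 2.95], [-0.25, 2.06], [-1.52, 1.56], [0.18, 2.33], [-1.44, 4.58], [0.02, 2.06], [-3.01, 3.01]. Speed limits (rad/s): [2.39, 2.39, 3.01, 3.01, 3.14, 3.14, 3.14].

INTERFACE

Orientations are given as a unit quaternion [w, x, y, z].
In Python, from plant import bot, grab_frame, calibration, finish_job, silhouettes gives the robot as it stands. The module is installed in compiled form; this text tells all that it offers.
- The arm moves only by the tool step_arm, never from a script. Its argument "motion" is text: rows parted by semicolons, each of 7 numbers parted by spaces: the shift along the tool's x, y, z in cm, then the turn, a rotation vector about the tool's x, y, z in degrees, then the closure, from 0 (fully open) to 1 (shut). In form: dx dy dz ax ay az jaw; .... A call has exactly 10 rows; each row is the pose to reach, as a shift and turn from the pose commanded when the call began, along the tool's axes at that moment; what a row does not reach only later rows make up. A row lasts 1/12 s, in which the tool goes at most 41.7 mm and 7.16 degrees, less where a joint would pass 70% of its speed; a pose out of reach is approached as far as the arm can. A call with a gripper value outside its range is refused whole. The fingers move at their own pace and stop on an object; "squeeze" is the grip in N (left out, the last holds). Time passes only in rows, so rows that repeat a pose let the fingers close, or fill a call up. It gives the time, the measured TCP pose, the force, the opening and the grip force at its end, in the units of the state.
- bot.state(): the state, without advancing time (a new reading comes with each control period).
- grab_frame(name): name is "side" or "top"; returns the picture (384x512x3 uint8, blue, green, red); there is no depth.
- calibration(name): a dict with "intrinsics" (3x3 intrinsics, pixels), "R" (3x3) and "t" (3): a world point X has camera coordinates R X + t. Camera axes: x right, y down, z forward; pixel columns grow to the right and rows downward; lengths in m; the calibration is good to about 2 mm. A picture is of the moment at which its call begins. calibration takes no time and is no camera call.
- finish_job(): hands the job in; it is judged then, once.
Trained networks look in the newest picture that a camera, given by its name, has taken for a name from the list of things; names that differ only in an ending like _2 or _b are one class to them, and where a whole thing is asked for, a point or a joint stands for the part that bears it (a point fixed in the world has none). Each returns a list of dicts, best first, with "p" (0 to 1); they miss things now and then, are a little off and sometimes report something else, mostly with a low value. They report only what shows in the picture. A call takes as long as a camera call. They do not tell look-alikes from the thing itself.
- silhouettes(camera, thing): "pixels" (384x512 bool, what is visible of it) and "uv" ([column, row] in pixels, amid what is visible of it).
The state is a dict: "time_s": time; "q": joint angles; "joint_velocities": joint speeds; "effort": joint torques, N m; "tool_pos": TCP position; "orientation": TCP orientation; "wrist_force": force on the tool from outside, world axes, zero at the start; "moment": the same for the moment, N m; "opening": opening from 0.0 (shut) to 1.0 (fully open); "gripper_force": force on a finger pad.
Only numpy, scipy, OpenCV 4.12 (cv2) and the standard library are available. Lean on these libraries where they do the work, as an engineer would, in place of code of your own. Each camera call takes 0.05 s, during which the arm holds its last target. There are 200 camera calls.

TASK

The keypad of the bead scale is locked: unlock it by pressing its two orange keys down together, one fingertip on each, and keeping both fully down for three full seconds, then let both come up. Then press the green key fully down with a fingertip and let it up again, to tare off the empty bowl, and move clear. Do not press the grey keys or lean hard on the scale, do not press an orange key on its own, keep off the green key while the orange ones are down, and leave the bowl and the things round the scale where they stand; nothing is to be picked up.

Things in the scene. Friction and masses are not known exactly. Their poses are not given: they have to be found in the camera images.
- scale: Off-white bench scale, 270 deep (x) x 200 wide (y) mm, fixed to the table. Origin: centre of its underside; x points from the keys to the pan, y to the key user's left, z up. Its dark key panel rises at 14 degrees from x = -135, z = 30 to x = -25, z = 57 mm. One row of five keys, +y to -y: grey, orange, grey, orange, green at y = 68, 30, 0, -30, -68; each 24 wide (y), 22 up the slope, 7.5 mm proud
- pan_center (a point): Centre of the top of the scale's steel pan, 148 (x) x 186 (y) mm, 67 mm above the table, at x = 55 mm in the scale's axes. Between pan and keys lie the display and a printed orange bracket with a padlock that joins the two orange keys
- left_key (a joint): Travel of the left orange key: a spring key sliding square into the panel; 0 = up, 0.004 m = fully down; 1.2 N starts it, 4 N bottoms it, and it springs back up when let go. It switches at 0.0025 m
- left_key_top (a point): Centre of the top face of the left orange key, at (-104, 30, 45.5) mm in the scale's axes when up; its z axis is square out of the panel, x up the slope and y along the row to the left
- right_key (a joint): Travel of the right orange key: a spring key sliding square into the panel; 0 = up, 0.004 m = fully down; 1.2 N starts it, 4 N bottoms it, and it springs back up when let go. It switches at 0.0025 m
- right_key_top (a point): Centre of the top face of the right orange key, at (-104, -30, 45.5) mm in the scale's axes when up; its z axis is square out of the panel, x up the slope and y along the row to the left
- tare_key (a joint): Travel of the green tare key: a spring key sliding square into the panel; 0 = up, 0.004 m = fully down; 1.2 N starts it, 4 N bottoms it, and it springs back up when let go. It switches at 0.0025 m
- tare_key_top (a point): Centre of the top face of the green tare key, at (-104, -68, 45.5) mm in the scale's axes when up; its z axis is square out of the panel, x up the slope and y along the row to the left
- mode_key (a joint): Travel of the grey key between the two orange keys: a spring key sliding square into the panel; 0 = up, 0.004 m = fully down; 1.2 N starts it, 4 N bottoms it, and it springs back up when let go. It switches at 0.0025 m
- mode_key_top (a point): Centre of the top face of the grey key between the two orange keys, at (-104, 0, 45.5) mm in the scale's axes when up; its z axis is square out of the panel, x up the slope and y along the row to the left
- power_key (a joint): Travel of the grey power key at the left end of the row: a spring key sliding square into the panel; 0 = up, 0.004 m = fully down; 1.2 N starts it, 4 N bottoms it, and it springs back up when let go. It switches at 0.0025 m
- power_key_top (a point): Centre of the top face of the grey power key at the left end of the row, at (-104, 68, 45.5) mm in the scale's axes when up; its z axis is square out of the panel, x up the slope and y along the row to the left
- bowl: Empty round steel bowl standing loose on the scale's pan, 100 mm across the rim, 36 mm high; origin: centre of its underside
- spool: Spool of crimson thread with wooden flanges, standing loose on the table beside the scale, 48 mm across, 54 mm high; origin: centre of its underside
- glue: White glue bottle with blue label and orange cap, standing loose on the table on the other side of the scale, 36 mm across, 92 mm high; origin: centre of its underside
- bead_box: Open clear plastic box with six compartments of coloured beads, loose on the table to the left of the scale, 120 x 90 x 45 mm high; origin: centre of its underside
There are look-alikes about, which are no part of the job. Leave any red look-alike of the bead_box alone. Several things look just like the spool: the one meant starts farthest from the robot's base.

How it is judged:
On the way, in this order (a step that is already met when the one before it is completed fails the run):
1. both orange keys held down together by the fingers for three seconds (2.8 s are enough) (value of joint each of left_key, right_key above 0.0025 m and contact force between the fingers and scale above 2 N), for 2.8 s.
2. both orange keys up again, the green key not yet pressed (value of joint each of left_key, right_key, tare_key below 0.001 m), for 0.1 s.
3. the green key pressed down by the fingers, the orange keys up (value of joint tare_key above 0.0025 m and value of joint each of left_key, right_key below 0.001 m and contact force between the fingers and scale above 1 N), for 0.1 s.
At the end, for the whole second after the job is handed in: All five keys are up (within 1 mm), and the bowl, spool, glue bottle and bead box stand upright and at rest within 12 mm of where they began (all of step 2 and value of joint each of mode_key, power_key below 0.001 m and distance of each of bowl, spool, glue, bead_box from where it was at the start of the episode below 0.012 m and angle between each of bowl, spool, glue, bead_box's own z axis and vertical below 0.1 rad and linear speed of each of bowl, spool, glue, bead_box below 0.02 m/s); the robot touches nothing.
It fails at once if an orange key pressed on its own (one switched, the other less than 0.7 mm down) ((value of joint left_key above 0.0025 m and value of joint right_key below 0.0007 m) or (value of joint right_key above 0.0025 m and value of joint left_key below 0.0007 m)).
It fails at once if a grey key pressed (value of joint any of mode_key, power_key above 0.002 m).
It fails at once if the green key pressed while an orange key is down (value of joint tare_key above 0.002 m and value of joint any of left_key, right_key above 0.002 m).
It fails at once if the scale leaned on with more than 60 N (contact force between any of the fingers, the arm and scale above 60 N).
It fails at once if the bowl, spool, glue bottle or bead box moved by 12 mm or more, lifted or knocked over (distance of any of bowl, spool, glue, bead_box from where it was at the start of the episode above 0.012 m).
It also fails if it takes over 48 s, if anything falls off the work surface, if the arm or the gripper's body presses on something with over 40 N, if the wrist force passes 120 N, or if a joint passes its speed limit or range.

## Working session

There is one attempt and no reset: what is moved stays moved. The work goes in short steps, Python scripts to look and compute and a tool call to move; the robot and the scene stay as the last step left them, time stands still between calls to the robot, and variables do not carry over. Pictures are saved under pics/ and viewed, at most 10 in all, crops included, and the job is handed in when it is done.

Besides the shell and the picture viewer there is one more tool, called after ">>>" by a JSON object that holds its "name" and its "arguments". step_arm: Moves the arm, as the interface text tells. Its arguments: {"type":"object","properties":{"motion":{"type":"string"},"squeeze":{"type":"number"}},"required":["motion"]}

```bash
mkdir -p pics
python3 - <<'E'
from plant import *
import cv2,numpy as np
for c in("side","top"):
    im=grab_frame(c);cv2.imwrite(f"pics/{c}0.png",im)
    k=calibration(c);print(c,k["intrinsics"].round(1).tolist(),k["R"].round(3).tolist(),k["t"].round(3).tolist())
    for n in("scale","left_key_top","bowl","spool","glue","bead_box"):
        print(n,[(round(d["p"],2),np.round(d["uv"]).tolist(),int(d["pixels"].sum())) for d in silhouettes(c,n)][:4])
s=bot.state();print(s)
E
```

```text
side [[360.5, 0.0, 252.2], [0.0, 360.5, 185.2], [0.0, 0.0, 1.0]] [[-0.882, -0.471, -0.004], [-0.309, 0.584, -0.75], [0.356, -0.661, -0.661]] [0.608, 0.169, 0.839]
scale [(0.56, [304.0, 150.0], 3476)]
left_key_top []
bowl [(0.95, [284.0, 124.0], 537)]
spool [(0.76, [268.0, 169.0], 341), (0.56, [324.0, 189.0], 362)]
glue [(0.4, [328.0, 161.0], 36)]
bead_box [(0.97, [265.0, 206.0], 1700)]
top [[433.7, 0.0, 263.6], [0.0, 433.7, 188.0], [0.0, 0.0, 1.0]] [[0.028, -1.0, 0.004], [-0.998, -0.028, -0.049], [0.049, -0.003, -0.999]] [0.127, 0.632, 1.152]
scale [(0.76, [376.0, 206.0], 6742)]
left_key_top [(0.38, [371.0, 238.0], 73)]
bowl [(0.78, [377.0, 179.0], 1232)]
spool [(0.74, [318.0, 189.0], 312), (0.58, [309.0, 252.0], 323)]
glue []
bead_box [(0.81, [269.0, 209.0], 1535), (0.6, [197.0, 216.0], 1630)]
{'time_s': 0.7, 'q': array([ 1.18809699,  0.38336724,  0.01639365,  1.37010847, -0.00626   ,
        1.38820847, -0.04649323]), 'joint_velocities': array([-0.0011163 , -0.00032831,  0.00070887,  0.00158825,  0.00205629,
       -0.00038778,  0.00054453]), 'effort': array([ 1.07016385e-03, -6.27149963e+01,  8.43257122e-01, -3.72012806e+01,
        1.65630021e-02,  2.50121579e-03, -2.56410283e-05]), 'tool_pos': array([ 0.19651214, -0.5932778 ,  0.22299591]), 'orientation': array([-2.27543410e-05,  9.87238007e-01,  1.59251741e-01,  7.57632752e-06]), 'wrist_force': array([1.5282606 , 0.15316876, 0.15346789]), 'moment': array([0.01594866, 0.03714355, 0.04288465]), 'gripper_force': 0.0, 'opening': 0.9983792652411803}
```

Run:
```python
import cv2
im=cv2.imread("pics/top0.png");cv2.imwrite("pics/topc.png",cv2.resize(im[120:300,250:490],None,fx=3.3,fy=3.3,interpolation=cv2.INTER_CUBIC))
im=cv2.imread("pics/side0.png");cv2.imwrite("pics/sidec.png",cv2.resize(im[80:260,200:440],None,fx=3.3,fy=3.3,interpolation=cv2.INTER_CUBIC))
```

```text
(no output)
```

View pics/topc.png

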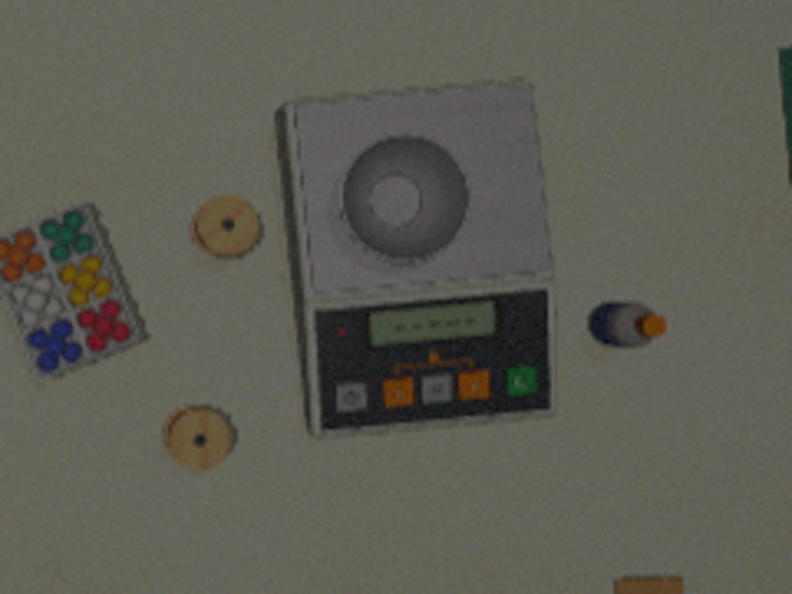

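View pics/sidec.png

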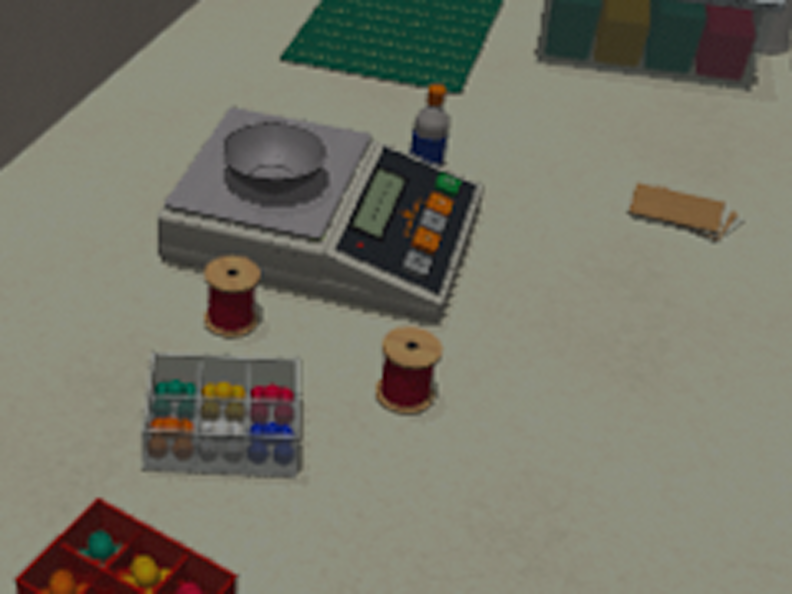

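The spools are the two at top-picture pixels (318,189) and (309,252). The far one, (318,189), is the spool meant, and neither gets touched. The crops show the five keys in order (grey, orange, grey, orange, green), with orange at about (370,238) and (393,236) and green at (407,235). Next I fit the scale pose from the key colours.

```bash
cat > fit.py <<'E'
import cv2,numpy as np
from plant import *
from scipy.optimize import least_squares
from scipy.spatial.transform import Rotation as Ro
K={c:calibration(c) for c in("side","top")}
def proj(c,X):
    k=K[c];p=(k["R"]@np.atleast_2d(X).T).T+k["t"];p=p@k["intrinsics"].T;return p[:,:2]/p[:,2:]
def w(p,P):
    c,s=np.cos(p[2]),np.sin(p[2]);P=np.atleast_2d(P)
    return np.c_[p[0]+c*P[:,0]-s*P[:,1],p[1]+s*P[:,0]+c*P[:,1],P[:,2]]
KEY=np.array([[-.104,y,.0455] for y in(.03,-.03,-.068)])
def blobs(c,im,box):
    h=cv2.cvtColor(im,cv2.COLOR_BGR2HSV);out=[]
    for lo,hi,n in((5,20,2),(50,85,1)):
        m=cv2.inRange(h,(lo,130,60),(hi,255,255));z=np.zeros_like(m);x0,y0,x1,y1=box;z[y0:y1,x0:x1]=m[y0:y1,x0:x1]
        _,_,st,ce=cv2.connectedComponentsWithStats(z)
        i=1+np.argsort(-st[1:,4])[:n];b=ce[i];print(c,st[i,4],b.round(1).tolist());
        out.append(b[np.argsort(b[:,0])] if c=="top" else b[np.argsort(-b[:,1])])
    return np.vstack(out)
def glare(): pass
def fit(boxes):
    B={c:blobs(c,cv2.imread(f"pics/{c}0.png"),b) for c,b in boxes.items()}
    for cs in(("top",),("side",),("top","side")):
        r=least_squares(lambda p:np.concatenate([(proj(c,w(p,KEY))-B[c]).ravel() for c in cs]),[.6,-.25,0])
        print(cs,r.x.round(4),r.fun.round(1))
    return r.x
E
python3 - <<'E'
from fit import *
p=fit({"top":(340,225,425,250),"side":(318,130,345,160)})
P={"pan":[.055,0,.067],"keys":[-.104,0,.0455],"tare":[-.104,-.068,.0455]}
for n,v in P.items(): print(n,w(p,v).round(4))
for c in K:
    im=cv2.imread(f"pics/{c}0.png");im=cv2.resize(im,None,fx=3,fy=3,interpolation=cv2.INTER_CUBIC);im=cv2.convertScaleAbs(im,alpha=1.6)
    for X in ([[-.135,-.1,.03],[-.135,.1,.03],[-.025,.1,.057],[-.025,-.1,.057]],[[-.019,.093,.067],[-.019,-.093,.067],[.129,-.093,.067],[.129,.093,.067]]):
        cv2.polylines(im,[((proj(c,w(p,X))+.5)*3).astype(int)],1,(0,255,255),1)
    for q in proj(c,w(p,KEY)):cv2.circle(im,((q+.5)*3).astype(int).tolist(),2,(255,0,255),-1)
    u=(proj(c,w(p,[0,0,.05]))[0]*3).astype(int);cv2.imwrite(f"pics/f{c}.png",im[max(u[1]-200,0):u[1]+200,u[0]-190:u[0]+200])
cv2.imwrite("pics/f.png",np.hstack([cv2.imread(f"pics/f{c}.png")[:380] for c in K]))
s=bot.state();Rt=Ro.from_quat(np.roll(s["orientation"],-1));print(Rt.as_matrix().round(3).tolist(),bot.tips_ahead)
E
```

```text
top [77 77] [[370.1, 238.5], [393.1, 236.2]]
top [42] [[407.4, 234.7]]
side [50 43] [[328.8, 152.2], [332.8, 141.1]]
side [27] [[335.1, 135.0]]
('top',) [ 0.6093 -0.1534  0.126 ] [ 0.1  0.  -0.1 -0.   0.1  0. ]
('side',) [ 0.609  -0.1523  0.1291] [ 0.  -0.2 -0.1  0.2  0.  -0. ]
('top', 'side') [ 0.6092 -0.1531  0.1274] [ 0.   0.1 -0.2 -0.   0.   0.   0.  -0.3 -0.1  0.1  0.  -0.1]
pan [[ 0.6638 -0.1461  0.067 ]]
keys [[ 0.5061 -0.1663  0.0455]]
tare [[ 0.5147 -0.2338  0.0455]]
[[0.949, 0.314, 0.0], [0.314, -0.949, 0.0], [0.0, -0.0, -1.0]] 0.017
```

View pics/f.png

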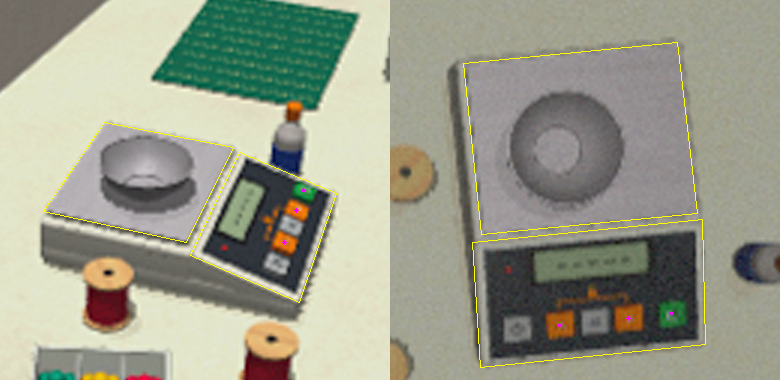

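```bash
cat > go.py <<'E'
from fit import *
p=[.6092,-.1531,.1274]
def target(P,h):
    c,s=np.cos(p[2]),np.sin(p[2]);a=np.radians(14);z=np.array([c*np.sin(a),s*np.sin(a),-np.cos(a)]);y=np.array([s,-c,0])
    return w(p,P)[0]-z*(h+.017),Ro.from_matrix(np.c_[np.cross(y,z),y,z])
def delta(P,h):
    s=bot.state();R=Ro.from_quat(np.roll(s["orientation"],-1));t,T=target(P,h)
    d=R.inv().apply(t-s["tool_pos"])*100;r=(R.inv()*T).as_rotvec(degrees=True)
    print("t",s["time_s"],"d cm",d.round(2),"rot",r.round(2),"open",round(s["opening"],3),"F",s["wrist_force"].round(2));return d,r
E
python3 -c "
from go import *
delta([-.104,0,.0455],.05)"
```

```text
t 0.7 d cm [ 41.22 -31.11  11.25] rot [-1.35 13.96 10.97] open 0.998 F [1.53 0.15 0.15]
```

>>> {"name": "step_arm", "arguments": {"motion": "3.3 -2.5 0 -0.1 1.4 1.1 0.1;6.6 -5 0 -0.3 2.8 2.2 0.2;9.9 -7.5 0 -0.4 4.2 3.3 0.3;13.2 -10 0.5 -0.5 5.6 4.4 0.4;16.5 -12.4 1 -0.7 7 5.5 0.46;19.8 -14.9 1.5 -0.8 8.4 6.6 0.46;23.1 -17.4 2 -1 9.8 7.7 0.46;26.4 -19.9 2.5 -1.1 11.2 8.8 0.46;29.7 -22.4 3 -1.2 12.6 9.9 0.46;33 -24.9 4 -1.35 13.96 10.97 0.46", "squeeze": 20}}

```text
time_s: 1.53
tool_pos: [0.4322, -0.2525, 0.1843]
orientation: [-0.007, 0.99, 0.063, 0.123]
wrist_force: [0.7, -0.7, -1.0]
opening: 0.541
gripper_force: 0.0
```

```bash
python3 -c "
from go import *
delta([-.104,0,.0455],.03)"
```

```text
t 1.5333 d cm [ 4.77 -7.63 10.8 ] rot [ 0.09 -0.17 -0.04] open 0.541 F [ 0.68 -0.72 -1.04]
```

>>> {"name": "step_arm", "arguments": {"motion": "1 -1.5 1.5 0 0 0 0.46;2 -3 3.5 0 0 0 0.46;3 -4.5 5.5 0 0 0 0.46;4 -6 7.5 0 0 0 0.46;4.5 -7 9 0 -0.1 0 0.46;4.7 -7.5 10.3 0 -0.17 0 0.46;4.77 -7.63 10.8 0 -0.17 0 0.46;4.77 -7.63 10.8 0 -0.17 0 0.46;4.77 -7.63 10.8 0 -0.17 0 0.46;4.77 -7.63 10.8 0 -0.17 0 0.46"}}

```text
time_s: 2.37
tool_pos: [0.4932, -0.1702, 0.0909]
orientation: [-0.007, 0.991, 0.063, 0.121]
wrist_force: [0.2, 0.2, 0.0]
opening: 0.538
gripper_force: 0.0
```

Run:
```python
from go import *
delta([-.104,0,.0455],.03)
o=[]
for c in K:
    im=grab_frame(c);cv2.imwrite(f"pics/h{c}.png",im)
    s=bot.state();R=Ro.from_quat(np.roll(s["orientation"],-1))
    u=proj(c,w(p,[-.104,0,.05]))[0].astype(int);im=cv2.convertScaleAbs(im,alpha=1.6)
    f=6;cr=cv2.resize(im[u[1]-48:u[1]+32,u[0]-32:u[0]+32],None,fx=f,fy=f,interpolation=cv2.INTER_CUBIC)
    for y in(-.03,.03):
        q=proj(c,s["tool_pos"]+R.apply([0,y,.017]))[0];cv2.circle(cr,((q-u+[32,48]+.5)*f).astype(int).tolist(),3,(255,0,255),-1)
    o.append(cr)
cv2.imwrite("pics/h.png",np.hstack(o))
```

```text
t 2.3667 d cm [ 0.18 -0.22  0.03] rot [ 0.07  0.11 -0.06] open 0.538 F [0.22 0.21 0.04]
```

View pics/h.png

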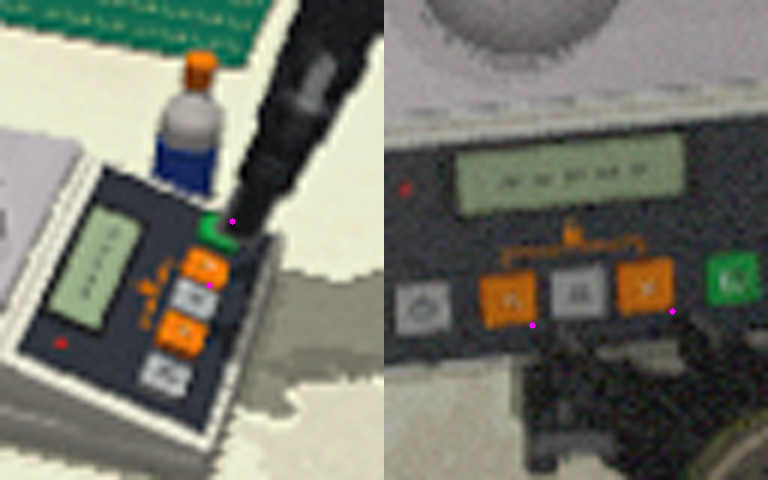

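Run:
```python
from go import *
delta([-.104,0,.0455],.03)
o=[]
for c in K:
    im=grab_frame(c);cv2.imwrite(f"pics/i{c}.png",im)
    s=bot.state();R=Ro.from_quat(np.roll(s["orientation"],-1))
    u=proj(c,w(p,[-.104,0,.05]))[0].astype(int);im=cv2.convertScaleAbs(im,alpha=1.6)
    f=4;cr=cv2.resize(im[u[1]-80:u[1]+60,u[0]-50:u[0]+50],None,fx=f,fy=f,interpolation=cv2.INTER_CUBIC)
    for y in(-.03,.03):
      for z,col in((.017,(255,0,255)),(.006,(0,0,255)),(-.056,(255,255,0))):
        q=proj(c,s["tool_pos"]+R.apply([0,y,z]))[0];cv2.circle(cr,((q-u+[50,80]+.5)*f).astype(int).tolist(),2,col,-1)
    o.append(cr)
cv2.imwrite("pics/i.png",np.hstack(o))
delta([-.104,0,.0455],.03)
```

```text
t 2.4667 d cm [ 0.18 -0.22  0.03] rot [ 0.08  0.1  -0.06] open 0.538 F [-0.32 -0.41  0.1 ]
t 2.5667 d cm [ 0.19 -0.19  0.  ] rot [ 0.06  0.12 -0.04] open 0.537 F [ 0.16  0.32 -0.29]
```

View pics/i.png

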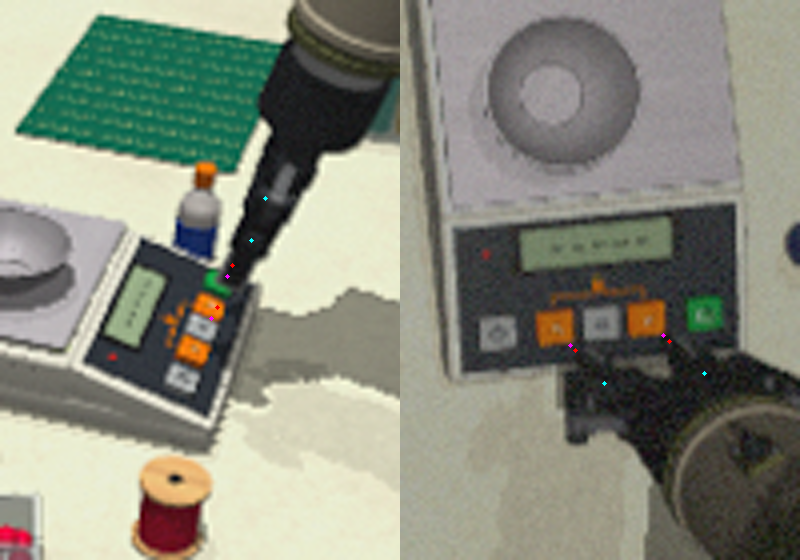

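Run:
```python
from go import *
s=bot.state();R=Ro.from_quat(np.roll(s["orientation"],-1));o=[]
for c in K:
    im=cv2.imread(f"pics/i{c}.png");d=cv2.absdiff(im,cv2.imread(f"pics/{c}0.png")).max(2)
    u=proj(c,w(p,[-.104,0,.05]))[0].astype(int)+([6,-10] if c=="side" else [5,3]);f=11
    sl=np.s_[u[1]-25:u[1]+25,u[0]-17:u[0]+18]
    o.append(cv2.resize(cv2.convertScaleAbs(im,alpha=1.8)[sl],None,fx=f,fy=f,interpolation=cv2.INTER_NEAREST));cr=o[-1]
    for x in(-.011,.011):
     for y,col in((-.03,(255,0,255)),(.03,(0,255,255))):
      for z in(.017,0,-.02):
        q=proj(c,s["tool_pos"]+R.apply([x,y,z]))[0];cv2.circle(cr,((q-u+[17,25]+.5)*f).astype(int).tolist(),3,col,-1)
cv2.imwrite("pics/j.png",np.hstack(o))
```

```text
(no output)
```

View pics/j.png

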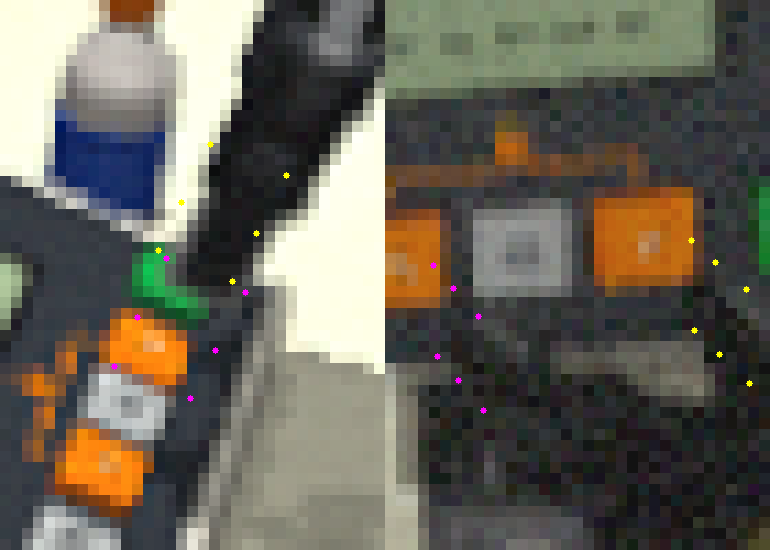

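The visible fingertips sit farther back than the TCP model predicts: in the side crop the near tip is around (216,275). I'll descend 2 cm, which is safe under either reading, and look again.

>>> {"name": "step_arm", "arguments": {"motion": "0 0 0.4 0 0 0 0.46;0.1 -0.1 0.8 0 0.1 0 0.46;0.18 -0.2 1.2 0 0.1 0 0.46;0.18 -0.2 1.6 0 0.1 0 0.46;0.18 -0.2 2 0 0.1 0 0.46;0.18 -0.2 2 0 0.1 0 0.46;0.18 -0.2 2 0 0.1 0 0.46;0.18 -0.2 2 0 0.1 0 0.46;0.18 -0.2 2 0 0.1 0 0.46;0.18 -0.2 2 0 0.1 0 0.46"}}

```text
time_s: 3.4
tool_pos: [0.4994, -0.1664, 0.0713]
orientation: [-0.008, 0.991, 0.063, 0.121]
wrist_force: [-0.8, 0.5, -0.3]
opening: 0.543
gripper_force: 0.0
```

```bash
cat > look.py <<'E'
from go import *
import sys
n=sys.argv[1];zs=[float(v) for v in sys.argv[2].split(",")];P=eval(sys.argv[3]) if len(sys.argv)>3 else [-.104,0,.0455]
Y=[float(v) for v in sys.argv[4].split(",")] if len(sys.argv)>4 else (-.03,.03)
delta(P,0)
s=bot.state();R=Ro.from_quat(np.roll(s["orientation"],-1));o=[]
for c in K:
    im=grab_frame(c);u=proj(c,w(p,P))[0].astype(int)+([3,-6] if c=="side" else [4,3]);f=11
    sl=np.s_[u[1]-25:u[1]+25,u[0]-17:u[0]+18]
    cr=cv2.resize(cv2.convertScaleAbs(im,alpha=2.5)[sl],None,fx=f,fy=f,interpolation=cv2.INTER_NEAREST);o.append(cr)
    for x in(-.011,.011):
     for y,col in zip(Y,((255,0,255),(0,255,255))):
      for z in zs:
        q=proj(c,s["tool_pos"]+R.apply([x,y,z]))[0];cv2.circle(cr,((q-u+[17,25]+.5)*f).astype(int).tolist(),3,col,-1)
cv2.imwrite(f"pics/{n}.png",np.hstack(o))
E
python3 look.py k 0.017,-0.02
```

```text
t 3.4 d cm [0.02 0.08 0.96] rot [0.01 0.05 0.  ] open 0.543 F [-0.81  0.54 -0.33]
```

View pics/k.png

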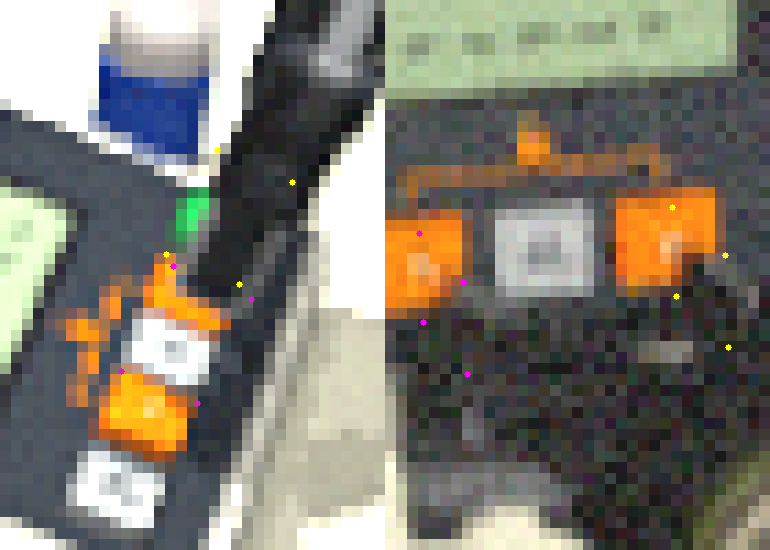

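The side view shows the near tip at about (215,290), still well short of the keys; both views put the tips about 37 mm short of the model. I'll approach guarded by force.

>>> {"name": "step_arm", "arguments": {"motion": "0 0 0.2 0 0 0 0.46;0 0.06 0.4 0 0 0 0.46;0 0.06 0.6 0 0 0 0.46;0 0.06 0.8 0 0 0 0.46;0 0.06 1 0 0 0 0.46;0 0.06 1.1 0 0 0 0.46;0 0.06 1.2 0 0 0 0.46;0 0.06 1.2 0 0 0 0.46;0 0.06 1.2 0 0 0 0.46;0 0.06 1.2 0 0 0 0.46"}}

```text
time_s: 4.33
tool_pos: [0.5023, -0.1665, 0.0595]
orientation: [-0.008, 0.991, 0.063, 0.121]
wrist_force: [-0.2, -0.3, -0.1]
opening: 0.539
gripper_force: 0.0
```

>>> {"name": "step_arm", "arguments": {"motion": "0 0 0.1 0 0 0 0.46;0 0 0.2 0 0 0 0.46;0 0 0.3 0 0 0 0.46;0 0 0.4 0 0 0 0.46;0 0 0.5 0 0 0 0.46;0 0 0.5 0 0 0 0.46;0 0 0.5 0 0 0 0.46;0 0 0.5 0 0 0 0.46;0 0 0.5 0 0 0 0.46;0 0 0.5 0 0 0 0.46"}}

```text
time_s: 5.17
tool_pos: [0.5034, -0.1664, 0.0546]
orientation: [-0.008, 0.991, 0.063, 0.121]
wrist_force: [-0.6, -0.4, -0.2]
opening: 0.543
gripper_force: 0.0
```

```bash
python3 look.py l 0.017,-0.02
```

```text
t 5.1667 d cm [ 0.03  0.03 -0.76] rot [ 0.    0.06 -0.  ] open 0.543 F [-0.58 -0.41 -0.23]
```

View pics/l.png

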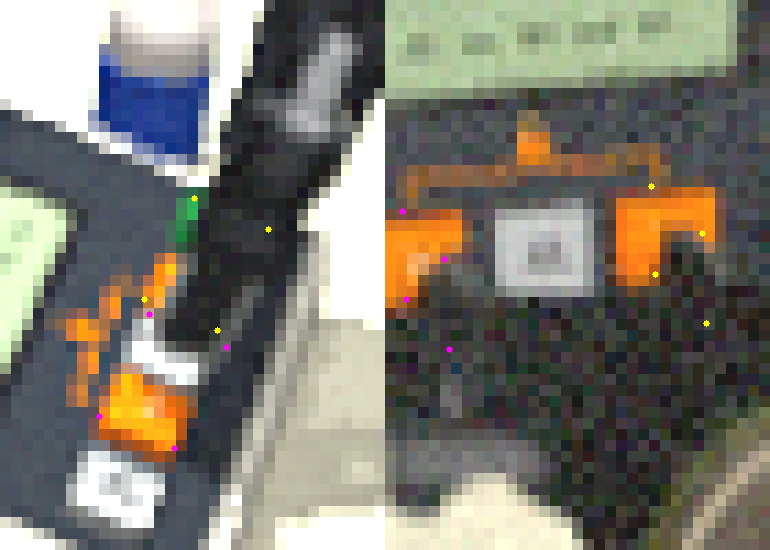

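Both views again fit tips about 20 mm behind the TCP: the side tip is at (200,345), and the top-view right tip edge is at (683,235) on the right orange key. That leaves about 29 mm to go.

>>> {"name": "step_arm", "arguments": {"motion": "0 0 0.4 0 0 0 0.46;0 0 0.8 0 0 0 0.46;0 0 1.2 0 0 0 0.46;0 0 1.5 0 0 0 0.46;0 0 1.8 0 0 0 0.46;0 0 2 0 0 0 0.46;0 0 2 0 0 0 0.46;0 0 2 0 0 0 0.46;0 0 2 0 0 0 0.46;0 0 2 0 0 0 0.46"}}

```text
time_s: 6.1
tool_pos: [0.5082, -0.1657, 0.0352]
orientation: [-0.008, 0.991, 0.063, 0.121]
wrist_force: [-1.1, 0.6, 0.8]
opening: 0.541
gripper_force: 0.5
```

```bash
python3 look.py m -0.02
```

```text
t 6.1 d cm [ 0.04  0.03 -2.75] rot [0.   0.06 0.  ] open 0.541 F [-1.09  0.6   0.8 ]
```

View pics/m.png

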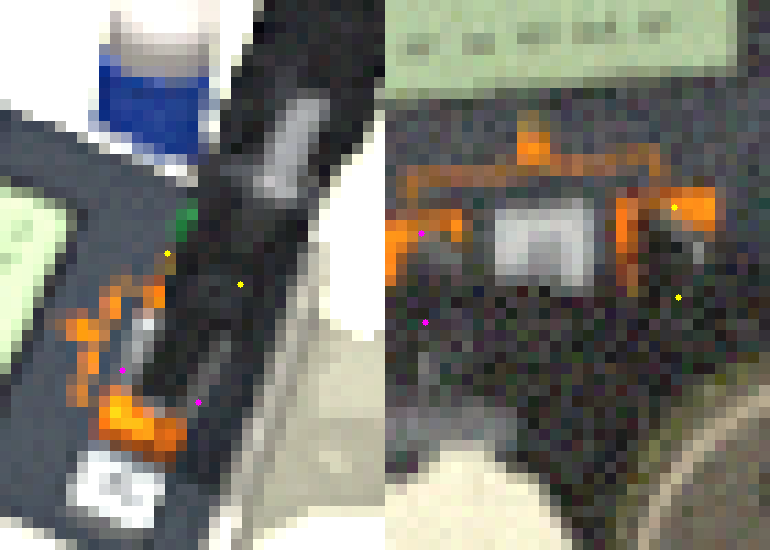

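Tips are just above both orange keys, in line sideways and about 3 mm low on the slope. I'll correct x by 2.5 mm and feel for contact.

>>> {"name": "step_arm", "arguments": {"motion": "0.1 0 0 0 0 0 0.46;0.25 0 0.1 0 0 0 0.46;0.25 0 0.2 0 0 0 0.46;0.25 0 0.3 0 0 0 0.46;0.25 0 0.4 0 0 0 0.46;0.25 0 0.5 0 0 0 0.46;0.25 0 0.6 0 0 0 0.46;0.25 0 0.6 0 0 0 0.46;0.25 0 0.6 0 0 0 0.46;0.25 0 0.6 0 0 0 0.46"}}

```text
time_s: 7.03
tool_pos: [0.5119, -0.1656, 0.0316]
orientation: [-0.007, 0.991, 0.063, 0.121]
wrist_force: [-18.1, 2.6, 29.1]
opening: 0.542
gripper_force: 16.1
```

Contact with 34 N, so both keys should have bottomed. I'll ease off a little and hold.

>>> {"name": "step_arm", "arguments": {"motion": "0 0 -0.05 0 0 0 0.46;0 0 -0.05 0 0 0 0.46;0 0 -0.05 0 0 0 0.46;0 0 -0.05 0 0 0 0.46;0 0 -0.05 0 0 0 0.46;0 0 -0.05 0 0 0 0.46;0 0 -0.05 0 0 0 0.46;0 0 -0.05 0 0 0 0.46;0 0 -0.05 0 0 0 0.46;0 0 -0.05 0 0 0 0.46"}}

```text
time_s: 7.87
tool_pos: [0.5119, -0.1656, 0.0317]
orientation: [-0.007, 0.991, 0.063, 0.121]
wrist_force: [-13.0, 1.2, 22.4]
opening: 0.54
gripper_force: 12.5
```

Run:
```python
from go import *
delta([-.104,0,.0455],0);s=bot.state();print(s["moment"].round(2),s["gripper_force"])
```

```text
t 7.8667 d cm [-0.24 -0.   -3.18] rot [0.05 0.05 0.  ] open 0.54 F [-12.97   1.16  22.42]
[0.53 1.97 0.14] 12.54901350592263
```

>>> {"name": "step_arm", "arguments": {"motion": "0 0 0 0 0 0 0.46;0 0 0 0 0 0 0.46;0 0 0 0 0 0 0.46;0 0 0 0 0 0 0.46;0 0 0 0 0 0 0.46;0 0 0 0 0 0 0.46;0 0 0 0 0 0 0.46;0 0 0 0 0 0 0.46;0 0 0 0 0 0 0.46;0 0 0 0 0 0 0.46"}}

```text
time_s: 8.7
tool_pos: [0.5119, -0.1656, 0.0317]
orientation: [-0.007, 0.991, 0.063, 0.121]
wrist_force: [-14.0, 2.1, 23.1]
opening: 0.543
gripper_force: 12.5
```

>>> {"name": "step_arm", "arguments": {"motion": "0 0 0 0 0 0 0.46;0 0 0 0 0 0 0.46;0 0 0 0 0 0 0.46;0 0 0 0 0 0 0.46;0 0 0 0 0 0 0.46;0 0 0 0 0 0 0.46;0 0 0 0 0 0 0.46;0 0 0 0 0 0 0.46;0 0 0 0 0 0 0.46;0 0 0 0 0 0 0.46"}}

```text
time_s: 9.53
tool_pos: [0.5118, -0.1656, 0.0317]
orientation: [-0.007, 0.991, 0.063, 0.121]
wrist_force: [-13.0, 2.5, 22.5]
opening: 0.542
gripper_force: 12.5
```

>>> {"name": "step_arm", "arguments": {"motion": "0 0 0 0 0 0 0.46;0 0 0 0 0 0 0.46;0 0 0 0 0 0 0.46;0 0 0 0 0 0 0.46;0 0 0 0 0 0 0.46;0 0 0 0 0 0 0.46;0 0 0 0 0 0 0.46;0 0 0 0 0 0 0.46;0 0 0 0 0 0 0.46;0 0 0 0 0 0 0.46"}}

```text
time_s: 10.37
tool_pos: [0.5119, -0.1656, 0.0317]
orientation: [-0.007, 0.991, 0.063, 0.121]
wrist_force: [-14.3, 1.5, 22.6]
opening: 0.542
gripper_force: 12.5
```

>>> {"name": "step_arm", "arguments": {"motion": "0 0 0 0 0 0 0.46;0 0 0 0 0 0 0.46;0 0 0 0 0 0 0.46;0 0 0 0 0 0 0.46;0 0 0 0 0 0 0.46;0 0 0 0 0 0 0.46;0 0 0 0 0 0 0.46;0 0 0 0 0 0 0.46;0 0 0 0 0 0 0.46;0 0 0 0 0 0 0.46"}}

```text
time_s: 11.2
tool_pos: [0.5119, -0.1656, 0.0317]
orientation: [-0.007, 0.991, 0.063, 0.121]
wrist_force: [-13.9, 2.1, 21.8]
opening: 0.543
gripper_force: 12.5
```

Run:
```python
from go import *
delta([-.104,0,.0455],0);s=bot.state();print(s["moment"].round(2),s["gripper_force"],s["wrist_force"])
```

```text
t 11.2 d cm [-0.24  0.   -3.18] rot [0.05 0.05 0.  ] open 0.543 F [-13.88   2.09  21.83]
[0.48 1.99 0.09] 12.549206129042432 [-13.88456703   2.09441626  21.82766955]
```

Run:
```python
from go import *
o=[]
for im in (cv2.imread("pics/top0.png"),grab_frame("top")):
    u=proj("top",w(p,[-.07,0,.05]))[0].astype(int);o.append(cv2.resize(cv2.convertScaleAbs(im[u[1]-20:u[1]+24,u[0]-44:u[0]+44],alpha=2.2),None,fx=8,fy=8 if 0 else 6.5,interpolation=cv2.INTER_NEAREST))
cv2.imwrite("pics/n.png",np.vstack(o))
```

```text
(no output)
```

View pics/n.png

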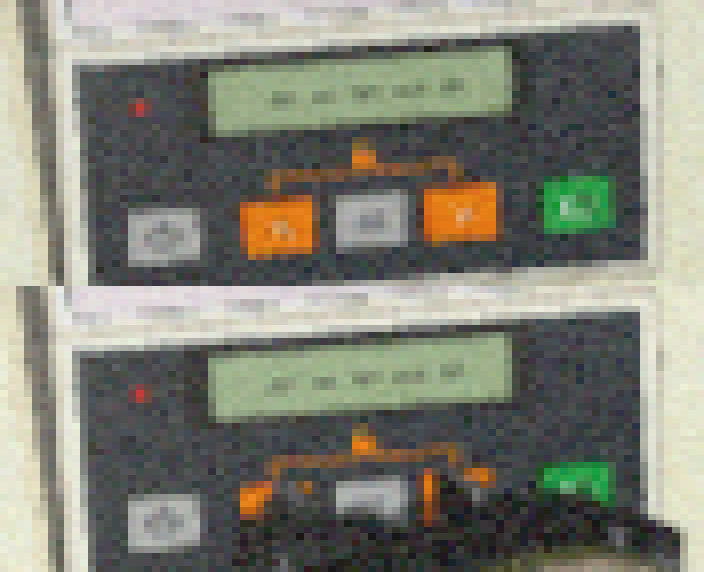

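The fingers sit on both orange keys: left at about (295,490), right at about (460,500). The display doesn't change, so I'll check key travel from the force profile as I release.

>>> {"name": "step_arm", "arguments": {"motion": "0 0 -0.05 0 0 0 0.46;0 0 -0.1 0 0 0 0.46;0 0 -0.15 0 0 0 0.46;0 0 -0.2 0 0 0 0.46;0 0 -0.25 0 0 0 0.46;0 0 -0.25 0 0 0 0.46;0 0 -0.25 0 0 0 0.46;0 0 -0.25 0 0 0 0.46;0 0 -0.25 0 0 0 0.46;0 0 -0.25 0 0 0 0.46"}}

```text
time_s: 12.08
tool_pos: [0.5115, -0.1656, 0.0331]
orientation: [-0.008, 0.991, 0.063, 0.121]
wrist_force: [-3.5, -0.2, 5.7]
opening: 0.54
gripper_force: 3.0
```

Run:
```python
from go import *
delta([-.104,0,.0455],0);s=bot.state();print(s["moment"].round(2),s["gripper_force"])
```

```text
t 12.0833 d cm [-0.23  0.   -3.04] rot [ 0.02  0.04 -0.01] open 0.54 F [-3.53 -0.2   5.66]
[-0.09  0.71  0.01] 2.98544492572546
```

At 1.4 mm up from the bottom the force is 6.5 N, which fits both springs at about 2.6 mm (one alone would give about 3 N). I'll lift clear, then shut the jaws.

>>> {"name": "step_arm", "arguments": {"motion": "0 0 -0.5 0 0 0 0.46;0 0 -1 0 0 0 0.46;0 0 -2 0 0 0 0.46;0 0 -3 0 0 0 0.46;0 0 -4 0 0 0 0.46;0 0 -4.5 0 0 0 0.6;0 0 -4.5 0 0 0 0.8;0 0 -4.5 0 0 0 1;0 0 -4.5 0 0 0 1;0 0 -4.5 0 0 0 1"}}

```text
time_s: 12.92
tool_pos: [0.5003, -0.1665, 0.076]
orientation: [-0.008, 0.991, 0.063, 0.121]
wrist_force: [-0.1, -0.2, -0.4]
opening: -0.003
gripper_force: 0.0
```

>>> {"name": "step_arm", "arguments": {"motion": "0 1 0 0 0 0 1;0 2 0 0 0 0 1;0 3.5 0 0 0 0 1;0 5 0 0 0 0 1;0 6 0 0 0 0 1;0 6.6 0 0 0 0 1;0 6.6 0 0 0 0 1;0 6.6 0 0 0 0 1;0 6.6 0 0 0 0 1;0 6.6 0 0 0 0 1"}}

```text
time_s: 13.75
tool_pos: [0.509, -0.2312, 0.0764]
orientation: [-0.008, 0.991, 0.064, 0.121]
wrist_force: [0.5, 0.6, 0.1]
opening: -0.003
gripper_force: 0.0
```

Run:
```python
from go import *
delta([-.104,-.068,.0455],0);s=bot.state();R=Ro.from_quat(np.roll(s["orientation"],-1))
for c in K:
    im=grab_frame(c);a=cv2.imread(f"pics/{c}0.png");print(c,"key",proj(c,w(p,[-.104,-.068,.0455])).round(1),"tip0",proj(c,s["tool_pos"]+R.apply([[0,0,z] for z in(-.02,-.013)])).round(1))
    h=cv2.cvtColor(im,cv2.COLOR_BGR2HSV);m=cv2.inRange(h,(50,130,60),(85,255,255));u=proj(c,w(p,KEY))[2].astype(int);print("green px",(m[u[1]-6:u[1]+7,u[0]-6:u[0]+7]>0).sum())
    dk=im.max(2);print(dk[u[1]-16:u[1]+8:2,u[0]-12:u[0]+18:2])
```

```text
t 13.75 d cm [-0.23  0.33  1.43] rot [-0.04  0.07  0.07] open -0.003 F [0.52 0.59 0.1 ]
side key [[335.2 134.8]] tip0 [[340.7 122.2]
 [339.8 124. ]]
green px 23
[[150  98  73  89  93  88  82 151 102  22  16  18  16 116 149]
 [150  76  62  65  65  61  80 143  44  18  18  33 143 149 148]
 [150  47  58  60  56  58  97  93  28  13  19  89 149 147 148]
 [140  50  58  57  57  51 105  57  13  13  33 140 148 146 148]
 [123  66  56  59  56  51 132 146  93  36  91 149 147 147 146]
 [ 33  79 100  69  55  47 145 148 150 150 150 147 147 146 147]
 [ 39  37  34  35 112  85 146 149 148 147 148 147 145 148 147]
 [ 38  36  37  37  36  53  81 129 148 149 148 143 147 148 148]
 [ 24  37  37  37  34 109 107  68  44 102 139  81  83  81 102]
 [ 35  35  38  38  42  82  96  73  31  23  26  87  88  87  88]
 [ 40  39  39  40  97  63  40  56  22  23  45  74  86  87  86]
 [ 39  38  58  69 152 147 124  47  18  19  58  63  87  86  86]]
top key [[407.4 234.8]] tip0 [[413.3 240.1]
 [412.3 239.3]]
green px 31
[[ 78  78  65  26  36  36  37  33  32  38  29 103  99 102 101]
 [ 75  75  58  23  33  35  33  35  33  24  29 101  99 103 105]
 [ 26  29  32  28  29  30  34  30  33  32  27  99 101  99 100]
 [ 28  39  35  31  38  30  26  26  34  36  32  98 101 105 101]
 [ 38  28  34  34  36  28  30  33  32  33  30 101 102 102 101]
 [ 31  32  33  30  35  33  26  35  30  31  31 101  99 102 101]
 [ 36  27  34  32  34  31  36  27  35  35  32 100 101 102 103]
 [ 78  80  36  28  41  68  72  72  75  28  33  97  99 102 104]
 [103 102  31  30  40  73  78  57  61  32  34 100  99 100 101]
 [ 96 105  34  29  36  69  70  41  44  27  40  91 100  85  84]
 [104 107  27  33  35  74  45  27  37  44  30  40  39  55  62]
 [ 80  80  27  24  22  27  23  20  19  23  24  25  35  20  22]]
```

>>> {"name": "step_arm", "arguments": {"motion": "0 0.15 0.5 0 0 0 1;0 0.15 1 0 0 0 1;0 0.15 1.5 0 0 0 1;0 0.15 2 0 0 0 1;0 0.15 2.5 0 0 0 1;0 0.15 2.8 0 0 0 1;0 0.15 3 0 0 0 1;0 0.15 3 0 0 0 1;0 0.15 3 0 0 0 1;0 0.15 3 0 0 0 1"}}

```text
time_s: 14.68
tool_pos: [0.5164, -0.2329, 0.0476]
orientation: [-0.008, 0.991, 0.063, 0.121]
wrist_force: [-0.7, 0.5, -0.5]
opening: 0.002
gripper_force: 0.0
```

>>> {"name": "step_arm", "arguments": {"motion": "0 0 0.1 0 0 0 1;0 0 0.2 0 0 0 1;0 0 0.3 0 0 0 1;0 0 0.4 0 0 0 1;0 0 0.4 0 0 0 1;0 0 0.4 0 0 0 1;0 0 0.4 0 0 0 1;0 0 0.4 0 0 0 1;0 0 0.4 0 0 0 1;0 0 0.4 0 0 0 1"}}

```text
time_s: 15.52
tool_pos: [0.5173, -0.2327, 0.0435]
orientation: [-0.008, 0.991, 0.063, 0.121]
wrist_force: [-0.5, -0.2, 0.9]
opening: -0.003
gripper_force: 0.0
```

>>> {"name": "step_arm", "arguments": {"motion": "0 0 0.1 0 0 0 1;0 0 0.2 0 0 0 1;0 0 0.3 0 0 0 1;0 0 0.3 0 0 0 1;0 0 0.3 0 0 0 1;0 0 0.3 0 0 0 1;0 0 0.3 0 0 0 1;0 0 0.3 0 0 0 1;0 0 0.3 0 0 0 1;0 0 0.3 0 0 0 1"}}

```text
time_s: 16.35
tool_pos: [0.518, -0.2326, 0.0406]
orientation: [-0.008, 0.991, 0.063, 0.121]
wrist_force: [-0.2, -0.7, 0.7]
opening: -0.0
gripper_force: 0.0
```

>>> {"name": "step_arm", "arguments": {"motion": "0 0 0.1 0 0 0 1;0 0 0.2 0 0 0 1;0 0 0.3 0 0 0 1;0 0 0.3 0 0 0 1;0 0 0.3 0 0 0 1;0 0 0.3 0 0 0 1;0 0 0.3 0 0 0 1;0 0 0.3 0 0 0 1;0 0 0.3 0 0 0 1;0 0 0.3 0 0 0 1"}}

```text
time_s: 17.18
tool_pos: [0.5187, -0.2325, 0.0377]
orientation: [-0.008, 0.991, 0.063, 0.121]
wrist_force: [-1.1, 0.3, 0.5]
opening: 0.001
gripper_force: 0.7
```

>>> {"name": "step_arm", "arguments": {"motion": "0 0 0.1 0 0 0 1;0 0 0.2 0 0 0 1;0 0 0.3 0 0 0 1;0 0 0.4 0 0 0 1;0 0 0.4 0 0 0 1;0 0 0.4 0 0 0 1;0 0 0.4 0 0 0 1;0 0 0.4 0 0 0 1;0 0 0.4 0 0 0 1;0 0 0.4 0 0 0 1"}}

```text
time_s: 18.02
tool_pos: [0.5196, -0.2324, 0.0342]
orientation: [-0.008, 0.991, 0.063, 0.121]
wrist_force: [-6.1, 0.6, 9.3]
opening: -0.004
gripper_force: 4.8
```

About 11 N against a 4 N bottoming force, after 3.6 mm of travel. I'll give it a small extra push, then release and clear.

>>> {"name": "step_arm", "arguments": {"motion": "0 0 0.05 0 0 0 1;0 0 0.05 0 0 0 1;0 0 0.05 0 0 0 1;0 0 0.05 0 0 0 1;0 0 0.05 0 0 0 1;0 0 0.05 0 0 0 1;0 0 0.05 0 0 0 1;0 0 0.05 0 0 0 1;0 0 0.05 0 0 0 1;0 0 0.05 0 0 0 1"}}

```text
time_s: 18.85
tool_pos: [0.5197, -0.2324, 0.0341]
orientation: [-0.008, 0.991, 0.063, 0.121]
wrist_force: [-8.5, 2.3, 14.5]
opening: 0.002
gripper_force: 7.6
```

>>> {"name": "step_arm", "arguments": {"motion": "0 0 -0.05 0 0 0 1;0 0 -0.1 0 0 0 1;0 0 -0.15 0 0 0 1;0 0 -0.2 0 0 0 1;0 0 -0.25 0 0 0 1;0 0 -0.25 0 0 0 1;0 0 -0.25 0 0 0 1;0 0 -0.25 0 0 0 1;0 0 -0.25 0 0 0 1;0 0 -0.25 0 0 0 1"}}

```text
time_s: 19.68
tool_pos: [0.5192, -0.2324, 0.0357]
orientation: [-0.008, 0.991, 0.063, 0.121]
wrist_force: [-0.7, -0.4, 3.0]
opening: -0.002
gripper_force: 1.4
```

>>> {"name": "step_arm", "arguments": {"motion": "0 0 -0.5 0 0 0 1;0 0 -1.5 0 0 0 1;0 0 -3 0 0 0 1;0 0 -5 0 0 0 1;0 0 -7 0 0 0 1;0 0 -9 0 0 0 1;0 0 -10 0 0 0 1;0 0 -10 0 0 0 1;0 0 -10 0 0 0 1;0 0 -10 0 0 0 1"}}

```text
time_s: 20.52
tool_pos: [0.4948, -0.2351, 0.1317]
orientation: [-0.008, 0.991, 0.063, 0.12]
wrist_force: [0.2, -0.4, -0.5]
opening: 0.002
gripper_force: 0.0
```

Run:
```python
from plant import *
import cv2,numpy as np
im=grab_frame("top")
for n in("bowl","spool","bead_box"): print(n,[(round(d["p"],2),np.round(d["uv"]).tolist()) for d in silhouettes("top",n)][:3])
grab_frame("side");print([(np.round(d["uv"]).tolist()) for d in silhouettes("side","glue")])
s=bot.state();print(s["time_s"],s["wrist_force"],s["tool_pos"])
```

```text
bowl [(0.9, [375.0, 180.0])]
spool [(0.87, [319.0, 189.0]), (0.56, [311.0, 252.0]), (0.56, [376.0, 181.0])]
bead_box [(0.88, [196.0, 212.0]), (0.86, [269.0, 205.0])]
[[330.0, 121.0]]
20.8167 [ 0.14742812 -1.02068683  0.05649475] [ 0.49505606 -0.23517792  0.13199707]
```

The release force (3 N at 1.6 mm up) matches one spring key. The detections sit where they began within their own scatter, except the glue in the side view, where only a sliver showed before. Nothing is touching, so I'm handing in.

```bash
python3 -c "
from plant import *
print(finish_job())"
```

```text
the job is handed in; nothing more can be done
None
```

I held both orange keys down together for over 3 s and released them, then pressed and released the green key, moved the arm clear and handed the job in; `finish_job()` returned no verdict, and the key travel is inferred from the force readings, since the display never visibly changed.

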